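# Feed a sample carrier into the counting shield with the push stick

## Task

Load the sample carrier with the yellow disc into the counting shield. Carriers are never touched by hand, so take the push stick from its rest and use it to slide that carrier over the bench until it lies flat against the fence; then feed it along, keeping it pressed to the fence, in through the hanging flap until it is fully home against the end stop. Draw the stick out so that the flap hangs shut again and lay the stick back in its rest; leave the blue blank carrier and everything else on the bench where it is.

Things in the scene. Friction and masses are not known exactly. Their poses are not given: they have to be found in the camera images.
- counter: Fixed counting station: aluminium fence bar with scale ticks (35 mm high, 12 thick) running into a grey shield with a hanging flap. x = feed direction, y = square off the fence face across the lane (robot's side), z up. Origin: on the fence face at bench level, under the flap hinge. Fence face y = 0, from x = -340 mm to the stop; foot back to y = -37 mm. Carriers slide on the bench (z = 0).
- mouth (a point): Middle of the shield's mouth: counter x = -8, y = 36, z = 30 mm. The mouth is 72 mm wide (y = 0 to 72) and 59 mm high; robot-side wall y = 72 to 90, back wall to y = -32, roof top z = 88 mm (amber window in front), outer end x = 174 mm. An upright probe 57 mm across stands on the roof at x = 107, y = 27 mm, up to z = 207 mm.
- home (a point): On the bench inside the shield, counter x = 107, y = 25 mm: where the carrier's origin is when it is home, its front end on the end stop (the inner face x = 152 mm) and its side on the fence.
- flap (a joint): Dark steel flap with yellow stripe, 64 wide, 54 mm long, hanging across the mouth from a hinge at counter x = 0, z = 64 mm. 0 = hanging shut; grows as it swings inward (to 1.5 rad), cannot swing outward. 0.12 kg, under 3 N to push; its white low-friction edge rides over carrier and stick; it falls shut by itself once the carrier's rear is 56 mm inside and the stick is out.
- sample_carrier: Carrier to load: white block 90 x 50 x 24 mm (x, y, z), aluminium puck 41 mm across on its middle up to z = 40 mm, yellow disc, yellow band at its -x end. 0.2 to 0.45 kg. Origin: centre of underside. Starts up to 0.4 rad askew, 105 to 125 mm off the fence (its centre), at one of two places (counter x about -85 or -277 mm).
- blank_carrier: The blank: same carrier with blue disc and band, at the other of the two places. Stays where it is.
- push_stick: Wooden bar 126 x 24 x 18 mm, blue upright handle. Origin: underside, mid-length; x to the nose, z up. Flat sides y = -12, 12 mm. Nose face x = 56 mm (y = -12 to 4); beside it a lip (y = 4 to 12) reaches on to x = 70: a notch for a carrier's rear corner, lip on the side away from the fence. Handle at x = -50 mm: 40 long, 16 thick in y, up to z = 95 mm; grip across y. 0.11 kg.
- stick_rest: Fixed black rest behind the fence: base 120 x 40 x 6 mm, two saddles 12 mm long at x = -42 and 42 mm. Saddle floors z = 16 mm; slot along x 30 mm wide between cheeks to z = 28 mm, flared above to 48 mm (z = 37). Origin: centre of underside. The stick lies in it with its origin at x about 0, y = 0, z = 16 mm, nose to the rest's +x.
- wash_bottle: White wash bottle with blue cap and spout, 67 x 90 x 206 mm, standing behind the shield; bystander. Origin at the centre of its underside.
- amber_bottle: Brown bottle with black cap, 52 mm across, 98 mm high, standing behind the stick rest; bystander. Origin at the centre of its underside.
- beaker: Glass beaker, 56 mm across, 70 mm high, standing beside the shield on the robot's side; bystander. Origin at the centre of its underside.
Things that resemble listed ones, but are neither listed nor needed, are in the scene too. What is shaped like the sample_carrier but red is not meant.

How it is judged:
On the way, in this order (a step that is already met when the one before it is completed fails the run):
1. the push stick is lifted out of its rest (contact force between the fingers and push_stick above 0.5 N and z of push_stick in the frame of stick_rest above 0.05 m), for 0.2 s.
2. the sample carrier lies flat against the fence (within 4 mm and 0.06 rad), still outside the shield, the stick held (x of sample_carrier in the frame of counter below -0.03 m and contact force between the fingers and push_stick above 0.5 N and y of sample_carrier in the frame of counter below 0.029 m and angle between the x axis of sample_carrier and the x axis of counter, either way round below 0.06 rad and angle between sample_carrier's own z axis and vertical below 0.06 rad), for 0.2 s.
3. the sample carrier is home: within 4 mm of the end stop and of the fence (x of sample_carrier in the frame of counter above 0.103 m and y of sample_carrier in the frame of counter below 0.029 m and angle between the x axis of sample_carrier and the x axis of counter, either way round below 0.06 rad and angle between sample_carrier's own z axis and vertical below 0.06 rad), for 0.2 s.
At the end, for the whole second after the job is handed in: The sample carrier stands within 4 mm of the end stop and within 4 mm of the fence, square to it within 0.06 rad; the flap hangs within 0.1 rad of shut; the push stick lies at rest in both saddles of its rest (within 30 mm lengthwise, 8 mm sideways), let go (all of step 3 and value of joint flap below 0.1 rad and x of push_stick in the frame of stick_rest between -0.03 and 0.03 m and y of push_stick in the frame of stick_rest between -0.008 and 0.008 m and z of push_stick in the frame of stick_rest below 0.02 m and angle between push_stick's own z axis and vertical below 0.08 rad and angle between the x axis of push_stick and the x axis of stick_rest, either way round below 0.15 rad and linear speed of push_stick below 0.02 m/s and linear speed of sample_carrier below 0.01 m/s); the robot touches nothing.
It fails at once if the robot's fingers or arm touch a carrier (contact force between any of the fingers, the arm and sample_carrier above 0.5 N or contact force between any of the fingers, the arm and blank_carrier above 0.5 N).
It fails at once if the sample carrier strays more than 8 mm from the fence while its nose is in the shield (x of sample_carrier in the frame of counter above -0.04 m and y of sample_carrier in the frame of counter above 0.033 m).
It fails at once if the sample carrier is lifted or tipped (height (world z) of sample_carrier above 0.02 m or angle between sample_carrier's own z axis and vertical above 0.35 rad).
It fails at once if the blank carrier is moved by more than 15 mm (distance of blank_carrier from where it was at the start of the episode above 0.015 m).
It fails at once if a bystander is moved by more than 25 mm or knocked over (distance of any of wash_bottle, amber_bottle, beaker from where it was at the start of the episode above 0.025 m or angle between any of wash_bottle, amber_bottle, beaker's own z axis and vertical above 0.4 rad).
It also fails if it takes over 61 s, if anything falls off the work surface, if the arm or the gripper's body presses on something with over 40 N, if the wrist force passes 120 N, or if a joint passes its speed limit or range.

## Robot

A 7-joint arm with a two-finger parallel gripper is mounted at the origin on a cart in front of the work surface, level with it; the furniture and walls round the work are solid. World frame = base frame: x ahead of the robot, y to its left, z up, the work surface at z = 0. Lengths are in m, angles in rad, forces in N, time in s.
With the tool pointing down it reaches from about 0.4 to 0.75 m from the base axis. Payload 19.5 kg.
Tool frame: the origin (TCP) lies at the very end of the fingers, on their centre line; the grasp point (between the pads) lies 19 mm behind it; z points along the fingers, y is the line along which they close (so a half turn about z gives the same grasp; the last joint's range is limited). The gripper opens to 85 mm and grips with 20 to 120 N. Pads are 22 mm wide; open, the fingers measure 114 mm over their backs; the gripper's body (76 mm by 85 mm) begins 54 mm behind the grasp point. The pads swing forward as they close: fully open they stand 13 mm farther back than shut.
Start: joints at [-1.346, 0.707, -0.028, 1.485, 0.022, 0.951, -0.075], TCP at [0.152, 0.555, 0.231] pointing down, gripper open.
Joint ranges: [-2.71, 2.71], [-0.32, 2.16], [-1.57, 1.52], [0, 2.45], [-1.46, 4.6], [0, 2.02], [-2.83, 2.83]. Speed limits (rad/s): [1.89, 1.89, 2.57, 2.57, 3.01, 3.01, 3.01].

## Interface

Orientations are given as a 3x3 rotation matrix whose columns are the frame's x, y, z axes.
In Python, from bench import get_state, grab_frame, finish_job, masks_of gives the robot as it stands. The module is installed in compiled form; this text tells all that it offers.
- The arm moves only by the tool play_rows, never from a script. Its argument "plan" is a list that holds one entry, the list of rows, each a list of 7 numbers: the opening, from 0 (shut) to 1 (fully open), then the shift along the tool's x, y, z in m, then the turn, a rotation vector about the tool's x, y, z in degrees. A call has 1 to 5 rows; each row shifts and turns the commanded pose from where the row before left it, along the tool's axes as they then stand; what a row does not reach is not made up. A row lasts 1/12 s, in which the tool goes at most 41.7 mm and 7.16 degrees, less where a joint would pass 70% of its speed; a pose out of reach is approached as far as the arm can. A call with a gripper value outside its range is refused whole. The fingers move at their own pace and stop on an object; the grip force is fixed at half the most. Time passes only in rows, so rows that do not move let the fingers close. It gives the time, the measured TCP pose, the force, the opening and the grip force at its end, in the units of the state.
- get_state(): the state, without advancing time (a new reading comes with each control period).
- grab_frame(name): name is "scene" or "top" or "wrist"; returns a dict with "img" (480x640x3 uint8, red, green, blue), "K" (3x3 intrinsics, pixels), "R" (3x3) and "t" (3): a world point X has camera coordinates R X + t; the wrist camera has in their place "tool_from_camera" (4x4, takes a point from camera to tool coordinates, whose origin is the TCP and whose axes are the flange's). Camera axes: x right, y down, z forward; pixel columns grow to the right and rows downward; lengths in m; the calibration is good to about 2 mm. A picture is of the moment at which its call begins: read the wrist's pose just before it. There is no depth.
- finish_job(): hands the job in; it is judged then, once.
Trained networks look in the newest picture that a camera, given by its name, has taken for a name from the list of things; names that differ only in an ending like _2 or _b are one class to them, and where a whole thing is asked for, a point or a joint stands for the part that bears it (a point fixed in the world has none). Each returns a list of dicts, best first, with "confidence" (0 to 1); they miss things now and then, are a little off and sometimes report something else, mostly with a low value. They report only what shows in the picture. A call takes as long as a camera call. They do not tell look-alikes from the thing itself.
- masks_of(thing, camera): "mask" (480x640 bool, what is visible of it) and "rect" ([centre column, centre row, width, height] in pixels, round what is visible of it).
The state is a dict: "time": time; "q": joint angles; "qd": joint speeds; "tau": joint torques, N m; "tool_pos": TCP position; "orientation": TCP orientation; "wrist_force": force on the tool from outside, world axes, zero at the start; "wrist_torque": the same for the moment, N m; "width": opening from 0.0 (shut) to 1.0 (fully open); "grasp_force": force on a finger pad.
Only numpy, scipy, OpenCV 4.12 (cv2) and the standard library are available. Lean on these libraries where they do the work, as an engineer would, in place of code of your own. Each camera call takes 0.05 s, during which the arm holds its last target. There are 200 camera calls.

## Working session

There is one attempt and no reset: what is moved stays moved. The work goes in short steps, Python scripts to look and compute and a tool call to move; the robot and the scene stay as the last step left them, time stands still between calls to the robot, and variables do not carry over. Pictures are saved under pics/ and viewed, at most 10 in all, crops included, and the job is handed in when it is done.

Besides the shell and the picture viewer there is one more tool, called after ">>>" as name(argument=value, ...) on one line, values as JSON. play_rows: Moves the arm, as the interface text tells. Its arguments: {"type":"object","properties":{"plan":{"type":"array","items":{"type":"array","items":{"type":"array","items":{"type":"number"}}}}},"required":["plan"]}

```bash
mkdir -p pics; python3 - <<'E'
from bench import *
import cv2,numpy as np
s=get_state();print(s['time'],s['tool_pos'],s['orientation'],s['width'],s['wrist_force'])
for n in('scene','top'):
    f=grab_frame(n);cv2.imwrite(f'pics/{n}0.png',f['img'][:,:,::-1]);np.savez(f'{n}0.npz',**{k:v for k,v in f.items()})
    print(n,f['K'],f['R'],f['t'])
    for t in('counter','sample_carrier','blank_carrier','push_stick','stick_rest','flap','beaker','amber_bottle','wash_bottle'):
        for m in masks_of(t,n)[:4]: print(t,round(m['confidence'],2),np.round(m['rect']))
E
```

```text
0.0 [0.15151368 0.55439526 0.23083422] [[-9.64619892e-01  2.63644448e-01 -2.62709171e-04]
 [ 2.63644577e-01  9.64619297e-01 -1.07181134e-03]
 [-2.91627727e-05 -1.10315239e-03 -9.99999391e-01]] 1.000833412879619 [-0.64887944 -0.48531984 -0.55121055]
scene [[440.48166535   0.         317.05178477]
 [  0.         440.48166535 241.50844102]
 [  0.           0.           1.        ]] [[ 0.81578949 -0.578261   -0.01008616]
 [-0.29926952 -0.40714687 -0.86294217]
 [ 0.49489925  0.70699763 -0.50520203]] [-0.34748216  0.34901161  0.431018  ]
counter 0.66 [300. 248. 252. 166.]
sample_carrier 0.73 [461. 289.  61.  36.]
sample_carrier 0.7 [263. 305.  55.  39.]
blank_carrier 0.56 [349. 348.  60.  41.]
blank_carrier 0.44 [303. 249. 245. 161.]
push_stick 0.7 [368. 259.  69.  56.]
stick_rest 0.57 [364. 276.  61.  46.]
flap 0.56 [254. 260.  21.  36.]
beaker 0.69 [196. 282.  35.  47.]
amber_bottle 0.72 [327. 227.  22.  47.]
amber_bottle 0.26 [350. 350.  62.  42.]
wash_bottle 0.79 [278. 202.  33.  92.]
top [[508.23523477   0.         322.58509472]
 [  0.         508.23523477 233.61397228]
 [  0.           0.           1.        ]] [[ 0.0117103  -0.99989597  0.00842158]
 [-0.99533145 -0.01246294 -0.09570778]
 [ 0.09580278 -0.0072615  -0.99537385]] [0.23729085 0.57984361 1.12329904]
counter 0.22 [338. 289.  41.  40.]
sample_carrier 0.9 [412. 149.  33.  43.]
sample_carrier 0.78 [336. 287.  44.  38.]
blank_carrier 0.91 [412. 263.  41.  32.]
push_stick 0.73 [286. 179.  21.  28.]
push_stick 0.63 [358. 191.  57.  39.]
stick_rest 0.72 [353. 194.  49.  38.]
stick_rest 0.34 [315. 256. 224. 121.]
beaker 0.71 [286. 320.  26.  29.]
amber_bottle 0.56 [286. 179.  20.  25.]
wash_bottle 0.6 [247. 205.  36.  52.]
```

View pics/scene0.png

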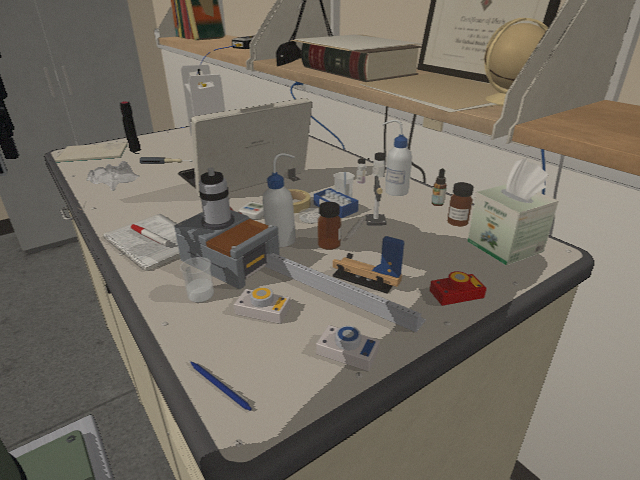

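```bash
python3 - <<'E'
import cv2
i=cv2.imread('pics/top0.png')[110:360,200:480]
cv2.imwrite('pics/top0c.png',cv2.resize(i,None,fx=2.4,fy=2.4,interpolation=cv2.INTER_CUBIC))
E
```

```text
(no output)
```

View pics/top0c.png

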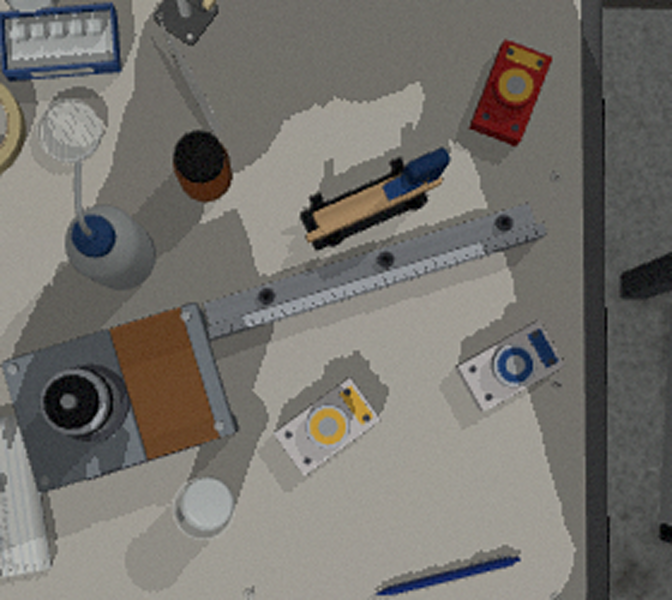

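Top view, full-frame pixels: the candidates for the sample carrier are
- the white carrier with a yellow disc at (337,288)
- the white carrier with a blue disc, the blank, at (414,262)
- a red look-alike with a yellow disc at (414,146)

I choose (337,288). The stick in its rest is at about (357,192), with the handle on the right. The shield is on the left and the beaker is at (286,320).

```bash
cat > h.py <<'E'
import numpy as np,cv2
from scipy.optimize import least_squares
def back(f,px,z):
    d=f['R'].T@np.linalg.solve(f['K'],np.r_[px,1.]); c=-f['R'].T@f['t']
    return c+d*(z-c[2])/d[2]
def proj(f,X):
    p=(np.atleast_2d(X)@f['R'].T+f['t'])@f['K'].T
    return p[:,:2]/p[:,2:]
def place(p,L):  # p=x,y,yaw ; L local points
    L=np.atleast_2d(np.array(L,float)); c,s=np.cos(p[2]),np.sin(p[2])
    return np.c_[p[0]+c*L[:,0]-s*L[:,1],p[1]+s*L[:,0]+c*L[:,1],L[:,2]]
def local(p,X):
    X=np.atleast_2d(X); d=X[:,:2]-np.array(p[:2]); c,s=np.cos(p[2]),np.sin(p[2])
    return np.c_[c*d[:,0]+s*d[:,1],-s*d[:,0]+c*d[:,1]]
def fit(p0,obs): # obs: list of (frame, local pts, pixels)
    r=least_squares(lambda p:np.concatenate([(proj(f,place(p,L))-P).ravel() for f,L,P in obs]),p0,loss='soft_l1',x_scale=[.1,.1,.1])
    return r.x,r.fun.reshape(-1,2)
def box(x0,x1,y0,y1,z0,z1): return [[x,y,z] for z in(z0,z1) for x,y in((x0,y0),(x1,y0),(x1,y1),(x0,y1))]
def draw(im,f,p,b,col,sc=1,off=(0,0)):
    q=((proj(f,place(p,b))-off)*sc).astype(int)
    for i in range(4):
        for a,c in((i,(i+1)%4),(i+4,(i+1)%4+4),(i,i+4)): cv2.line(im,tuple(map(int,q[a])),tuple(map(int,q[c])),col,1)
E
python3 - <<'E'
from h import *
T=dict(np.load('top0.npz'));S=dict(np.load('scene0.npz'))
c=lambda P:np.array(P)/2.4+[200,110]
p,e=fit([.5,.1,1.9],[(T,[[-8,-32,88],[-8,90,88],[174,90,88],[174,-32,88]]@np.eye(3)/1000,c([[197,303],[238,432],[45,490],[5,360]]))])
print('counter',p,'\n',e)
for n,px,z in(('sample',(328,427),.04),('blank',(515,365),.04)): print(n,w:=back(T,c(px),z),local(p,w))
sa=back(T,c((328,427)),.04)
# yaw from long edges at z=.024
for n,(a,b) in dict(sample=((300,475),(380,408)),sample2=((275,433),(350,379)),blank=((487,410),(562,370))).items():
    d=back(T,c(a),.024)-back(T,c(b),.024); print(n,np.linalg.norm(d),np.degrees(np.arctan2(d[1],d[0])-p[2]))
print('beaker',local(p,back(T,c((206,507)),.07)),'amber',local(p,back(T,c((200,155)),.098)))
r,e=fit([.6,-.1,1.97],[(T,[[48,24,37],[48,-24,37],[-48,24,37],[-48,-24,37]]@np.eye(3)/1000,c([[325,245],[308,210],[425,200],[396,162]]))])
print('rest',r,e,local(p,r[None,:2]))
print('fence end',local(p,back(T,c((546,234)),.035)), 'red',local(p,back(T,c((515,85)),.04)))
im=cv2.resize(cv2.cvtColor(T['img'],4)[110:360,200:480],None,fx=2.8,fy=2.4,interpolation=2) if 0 else cv2.resize(T['img'][110:360,200:480,::-1],None,fx=2.4,fy=2.4,interpolation=cv2.INTER_CUBIC)
m=lambda *b:np.array(box(*b))/1000
draw(im,T,p,m(-8,174,-32,90,0,88),(0,0,255),2.4,(200,110)); draw(im,T,p,m(-340,0,-12,0,0,35),(0,255,0),2.4,(200,110))
draw(im,T,r,m(-60,60,-20,20,0,6),(255,0,255),2.4,(200,110)); draw(im,T,r,m(-63,70,-12,12,16,34),(255,255,0),2.4,(200,110));draw(im,T,r,m(-70,-30,-8,8,34,111),(255,255,0),2.4,(200,110))
cv2.imwrite('pics/ov.png',im)
E
```

```text
counter [0.53381195 0.32627909 1.87888966] 
 [[ 1.40951782 -1.12027319]
 [ 0.74944033 -0.0198138 ]
 [-1.63246454  1.21912435]
 [-0.65606188 -0.05225628]]
sample [0.45523996 0.21179509 0.04      ] [[-0.085267   0.1095887]]
blank [0.51449757 0.03865822 0.04      ] [[-0.26822087  0.10562375]]
sample 0.09746423841711134 22.674163606928545
sample2 0.08657191849676282 18.634144755393095
blank 0.08054131278292723 10.76860466153514
beaker [[0.04067987 0.14497921]] amber [[-0.0452317  -0.15602153]]
rest [0.66410866 0.17952516 2.07579951] [[ 2.69586587  2.2990348 ]
 [-0.33353338 -1.68894929]
 [-1.65227244  1.15529599]
 [ 0.23792224 -1.43469429]] [[-0.17935528 -0.07965949]]
fence end [[-0.33525266 -0.00311657]] red [[-0.35020287 -0.14705761]]
```

View pics/ov.png

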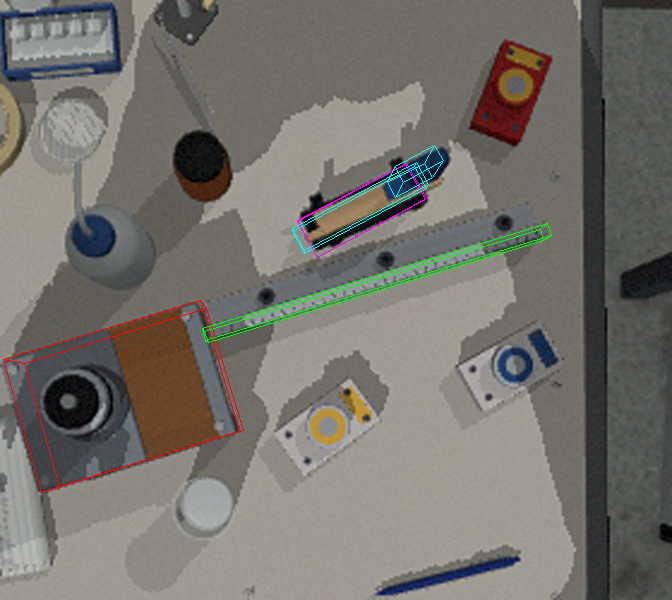

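The overlay fits to a few mm. The carrier with the yellow disc sits at counter (-85, 110), askew by about 20°. The blank is at (-268, 106). I'll move over the rest now.

>>> play_rows(plan=[[[1,-0.0352,-0.0148,-0.015,0,0,0],[1,-0.0352,-0.0148,-0.015,0,0,0],[1,-0.0352,-0.0148,-0.015,0,0,0],[1,-0.0352,-0.0148,-0.015,0,0,0],[1,-0.0352,-0.0148,-0.015,0,0,0]]])

```text
time: 1.42
tool_pos: [0.303, 0.4354, 0.3071]
orientation: [[-0.965, 0.263, 0.0], [0.263, 0.965, 0.0], [-0.0, 0.0, -1.0]]
wrist_force: [1.2, 0.6, 0.1]
width: 0.999
grasp_force: 0.0
```

>>> play_rows(plan=[[[1,-0.038,-0.016,0,0,0,0],[1,-0.038,-0.016,0,0,0,0],[1,-0.038,-0.016,0,0,0,0],[1,-0.038,-0.016,0,0,0,0],[1,-0.038,-0.016,0,0,0,0]]])

```text
time: 1.83
tool_pos: [0.4654, 0.308, 0.3065]
orientation: [[-0.965, 0.264, 0.0], [0.264, 0.965, 0.0], [-0.0, 0.0, -1.0]]
wrist_force: [0.5, 1.2, 0.5]
width: 1.0
grasp_force: 0.0
```

>>> play_rows(plan=[[[1,-0.036,-0.015,0,0,0,0],[1,-0.036,-0.015,0,0,0,0],[1,-0.036,-0.015,0,0,0,0],[1,-0.036,-0.015,0,0,0,0],[1,-0.036,-0.015,0,0,0,0]]])

```text
time: 2.25
tool_pos: [0.6191, 0.1882, 0.3064]
orientation: [[-0.965, 0.264, 0.0], [0.264, 0.965, 0.0], [-0.0, 0.0, -1.0]]
wrist_force: [0.5, 1.0, 0.8]
width: 1.0
grasp_force: 0.0
```

>>> play_rows(plan=[[[1,0,0,0,0,0,7],[1,0,0,0,0,0,7],[1,0,0,0,0,0,7],[1,0,0,0,0,0,7],[1,0,0,0,0,0,7]]])

```text
time: 2.67
tool_pos: [0.6179, 0.1898, 0.3062]
orientation: [[-0.634, 0.773, -0.0], [0.773, 0.634, -0.0], [0.0, -0.0, -1.0]]
wrist_force: [-0.5, 0.5, 0.1]
width: 1.001
grasp_force: 0.0
```

>>> play_rows(plan=[[[1,0,0,0,0,0,6],[1,0,0,0,0,0,5.7],[1,0,0,0,0,0,0]]])

```text
time: 2.92
tool_pos: [0.6178, 0.1899, 0.3062]
orientation: [[-0.465, 0.885, -0.0], [0.885, 0.465, -0.0], [-0.0, -0.0, -1.0]]
wrist_force: [0.3, -0.2, 0.3]
width: 0.999
grasp_force: 0.0
```

```bash
cat >> h.py <<'E'
def snap(name):
    from bench import get_state,grab_frame
    s=get_state(); f=grab_frame('wrist')
    M=np.eye(4);M[:3,:3]=s['orientation'];M[:3,3]=s['tool_pos']
    W=np.linalg.inv(M@f['tool_from_camera']); f=dict(img=f['img'],K=f['K'],R=W[:3,:3],t=W[:3,3])
    np.savez(name+'.npz',**f); print('t',s['time'],'tcp',np.round(s['tool_pos'],4),'xyaw',np.arctan2(s['orientation'][1][0],s['orientation'][0][0]),'w',s['width'],s['wrist_force'])
    return f,s
E
python3 - <<'E'
from h import *
f,s=snap('w1')
cv2.imwrite('pics/w1.png',f['img'][:,:,::-1])
E
```

```text
t 2.9167 tcp [0.6178 0.1899 0.3062] xyaw 2.0547479663687187 w 0.9985198417408524 [ 0.33303881 -0.18817669  0.33911087]
```

View pics/w1.png

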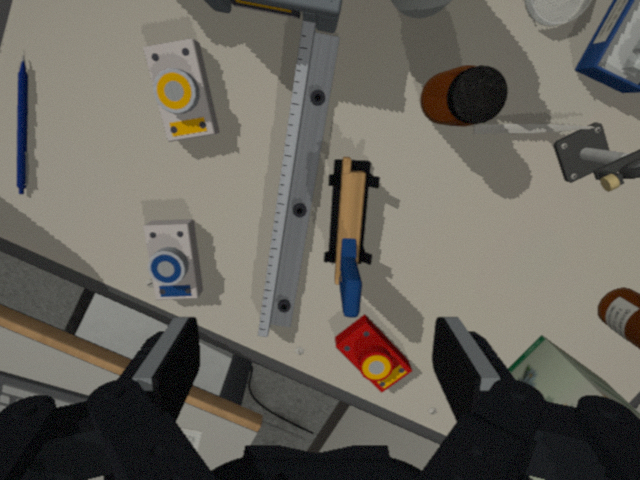

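The wrist view is clear. The sample with the yellow disc is at (178,90), the blank at (170,262) and the fence end at (263,335). The stick runs from its nose at (350,160) to the handle at (350,280), and the red look-alike is at (373,352). I'll fit against these and check with an overlay.

```bash
python3 - <<'E'
from h import *
T=dict(np.load('top0.npz'));W=dict(np.load('w1.npz'))
c=lambda P:np.array(P)/2.4+[200,110]
A=lambda L:np.array(L)/1000.
p,e=fit([.5338,.3263,1.879],[(T,A([[-8,-32,88],[-8,90,88],[174,90,88],[174,-32,88],[-340,0,35]]),c([[197,303],[238,432],[45,490],[5,360],[546,234]])),(W,A([[-340,0,35],[-340,-12,35]]*2),[[259,335],[268,336]]*2)])
print('counter',p,'\n',np.round(e,1))
r,e=fit([.664,.175,2.06],[(W,A([[70,12,34],[56,-12,34],[-63,12,34]]),[[343,158],[365,172],[335,283]])]);print('stick',r,np.round(e,1))
s,e=fit([.455,.212,2.2],[(W,A([[45,25,24],[45,-25,24],[-45,-25,24],[-45,25,24],[0,0,40]]),[[147,49],[193,40],[214,133],[168,141],[177,91]])]);print('sample',s,np.round(e,1),local(p,s[None,:2]),s[2]-p[2])
np.savez('poses.npz',p=p,r=r,s=s)
m=lambda *b:np.array(box(*b))/1000
def panel(x0,x1,y0,y1,k):
    im=cv2.resize(W['img'][y0:y1,x0:x1,::-1],None,fx=k,fy=k,interpolation=cv2.INTER_CUBIC)
    for q,b,col in((p,m(-340,-8,-12,0,0,35),(0,255,0)),(p,m(-340,-8,-37,0,0,.1),(0,255,0)),(s,m(-45,45,-25,25,0,24),(0,0,255)),(r,m(-63,56,-12,12,16,34),(255,255,0)),(r,m(-70,-30,-8,8,34,111),(255,0,255))): draw(im,W,q,b,col,k,(x0,y0))
    return im
a=panel(130,345,0,340,1.7);b=panel(310,400,140,330,3)
b=cv2.copyMakeBorder(b,0,a.shape[0]-b.shape[0],0,0,0)
cv2.imwrite('pics/ov2.png',np.hstack([a,b]))
E
```

```text
counter [0.53287745 0.33172288 1.88105566] 
 [[-1.2 -0.7]
 [-1.7  0.4]
 [-4.1  1.8]
 [-3.2  0.5]
 [-0.1  0.8]
 [-0.6  0.6]
 [ 0.6  1.2]
 [-0.6  0.6]
 [ 0.6  1.2]]
stick [0.66607623 0.17345546 2.01213378] [[-0.4  0.1]
 [ 0.2  1. ]
 [ 0.1 -3.6]]
sample [0.4543435  0.21294241 2.20212394] [[-3.3 -2.4]
 [ 1.8 -1.9]
 [ 1.9  1.9]
 [ 0.1  1.4]
 [-1.4  0.4]] [[-0.08913237  0.11104865]] 0.32106827566676577
```

View pics/ov2.png

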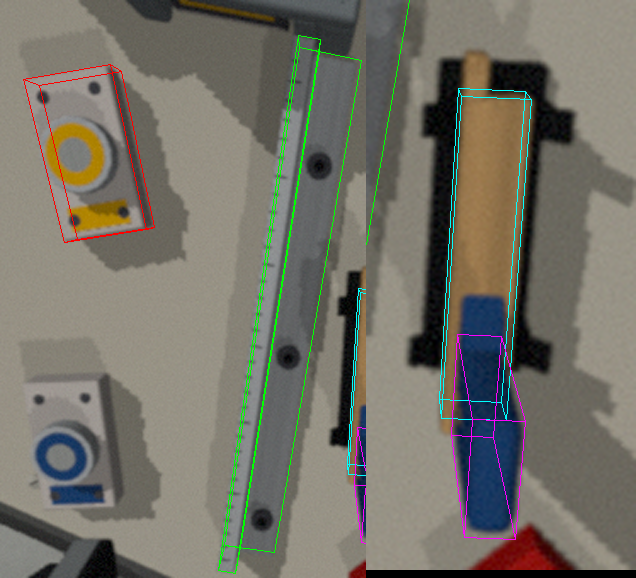

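```bash
python3 - <<'E'
from h import *
W=dict(np.load('w1.npz'));P=dict(np.load('poses.npz'));p=P['p']
A=lambda L:np.array(L)/1000.
q=lambda L:(np.array(L)-[366,0])/3+[310,140]
r,e=fit([.666,.173,2.03],[(W,A([[70,12,34],[56,-12,34],[-70,12,34],[-70,8,111],[-70,-8,111]]),q([[463,52],[531,95],[440,432],[467,528],[513,528]]))]);print('stick',r,np.round(e,1))
R,e=fit([.666,.173,2.03],[(W,A([[42,0,37],[-42,0,37]]),q([[498.5,124],[481,353]]))]);print('rest',R,np.round(e,1),'stick in rest',local(R,r[None,:2]))
h=place(r,[[-.05,0,0]])[0];print('handle',h)
np.savez('poses.npz',p=p,r=r,s=P['s'],R=R)
E
```

```text
stick [0.66499032 0.1750864  2.01399889] [[ 0.  -1.2]
 [-0.  -0.6]
 [ 0.1 -0.4]
 [-1.   1.3]
 [ 0.8  1.9]]
rest [0.66430675 0.17912553 2.00774703] [[ 0.  -0.4]
 [-0.   0.4]] stick in rest [[-0.00394891  0.00108993]]
handle [0.68643206 0.12991725 0.        ]
```

>>> play_rows(plan=[[[1,0,0,0,0,0,2.3],[1,-0.0279,0.0121,0.015,0,0,0],[1,-0.0279,0.0121,0.015,0,0,0],[1,-0.0278,0.0121,0.015,0,0,0],[1,0,0,0.036,0,0,0]]])

```text
time: 3.38
tool_pos: [0.6916, 0.1253, 0.2272]
orientation: [[-0.434, 0.901, 0.007], [0.901, 0.434, -0.002], [-0.005, 0.006, -1.0]]
wrist_force: [1.6, -0.8, -1.5]
width: 1.001
grasp_force: 0.0
```

>>> play_rows(plan=[[[1,0,0,0.036,0,0,0],[1,0,0,0.036,0,0,0],[1,0,0,0.036,0,0,0],[1,0,0,0.032,0,0,0],[1,0,0,0.01,0,0,0]]])

```text
time: 3.8
tool_pos: [0.6848, 0.1299, 0.0705]
orientation: [[-0.437, 0.899, -0.006], [0.899, 0.437, -0.001], [0.002, -0.006, -1.0]]
wrist_force: [-0.3, -0.8, -0.2]
width: 1.001
grasp_force: 0.0
```

>>> play_rows(plan=[[[0,0,0,0,0,0,0],[0,0,0,0,0,0,0],[0,0,0,0,0,0,0],[0,0,0,0,0,0,0],[0,0,0,0,0,0,0]]])

```text
time: 4.22
tool_pos: [0.6875, 0.1303, 0.0768]
orientation: [[-0.434, 0.901, 0.002], [0.901, 0.434, 0.0], [-0.001, 0.002, -1.0]]
wrist_force: [0.3, 0.8, 0.1]
width: 0.3
grasp_force: 0.0
```

>>> play_rows(plan=[[[0,0,0,0,0,0,0],[0,0,0,0,0,0,0],[0,0,0,0,0,0,0],[0,0,0,0,0,0,0],[0,0,0,0,0,0,0]]])

```text
time: 4.63
tool_pos: [0.6874, 0.1303, 0.0765]
orientation: [[-0.434, 0.901, 0.002], [0.901, 0.434, 0.0], [-0.0, 0.002, -1.0]]
wrist_force: [-1.7, 0.8, 7.3]
width: 0.181
grasp_force: 58.7
```

>>> play_rows(plan=[[[0,0,0,-0.015,0,0,0],[0,0,0,-0.025,0,0,0],[0,0,0,-0.03,0,0,0],[0,0,0,-0.025,0,0,0],[0,0,0,0,0,0,0]]])

```text
time: 5.05
tool_pos: [0.6887, 0.1304, 0.176]
orientation: [[-0.434, 0.901, 0.007], [0.901, 0.434, 0.001], [-0.002, 0.007, -1.0]]
wrist_force: [0.3, 0.1, -0.9]
width: 0.184
grasp_force: 58.6
```

>>> play_rows(plan=[[[0,0,0,0,0,0,4],[0,0,0,0,0,0,3.95],[0,0.0117,-0.0326,0,0,0,0],[0,0.0117,-0.0326,0,0,0,0],[0,0.0117,-0.0326,0,0,0,0]]])

```text
time: 5.47
tool_pos: [0.5869, 0.1335, 0.1701]
orientation: [[-0.305, 0.952, 0.0], [0.952, 0.305, -0.0], [-0.0, 0.0, -1.0]]
wrist_force: [0.7, 0.4, -0.5]
width: 0.181
grasp_force: 58.9
```

>>> play_rows(plan=[[[0,0.0117,-0.0326,0,0,0,0],[0,0.0117,-0.0326,0,0,0,0],[0,0.0117,-0.0326,0,0,0,0],[0,0.0117,-0.0326,0,0,0,0],[0,0.0117,-0.0326,0,0,0,0]]])

```text
time: 5.88
tool_pos: [0.4138, 0.1396, 0.1706]
orientation: [[-0.305, 0.952, 0.001], [0.952, 0.305, 0.0], [-0.0, 0.001, -1.0]]
wrist_force: [0.5, 1.3, -0.8]
width: 0.176
grasp_force: 58.9
```

>>> play_rows(plan=[[[0,0,0,0,0,0,0],[0,0,0,0,0,0,0]]])

```text
time: 6.05
tool_pos: [0.4147, 0.14, 0.1708]
orientation: [[-0.306, 0.952, 0.0], [0.952, 0.306, 0.0], [0.0, 0.0, -1.0]]
wrist_force: [0.6, 0.4, -1.1]
width: 0.179
grasp_force: 59.0
```

```bash
python3 - <<'E'
from h import *
f,s=snap('w2')
P=np.load('poses.npz');p=P['p'];print('tcp in counter',local(p,s['tool_pos'][None,:2]))
im=f['img'][:,:,::-1].copy()
m=lambda *b:np.array(box(*b))/1000
draw(im,f,p,m(-340,-8,-12,0,0,35),(0,255,0));draw(im,f,p,m(-8,174,-32,90,0,88),(0,0,255));draw(im,f,P['s'],m(-45,45,-25,25,0,24),(0,0,255))
t=np.r_[s['tool_pos'][:2],np.arctan2(s['orientation'][1][0],s['orientation'][0][0])];z=s['tool_pos'][2]*1000-60.5
draw(im,f,t,m(-20,106,-12,12,z,z+18),(255,255,0))
cv2.imwrite('pics/w2.png',im)
E
```

```text
t 6.05 tcp [0.4147 0.14   0.1708] xyaw 1.881959937471867 w 0.17949651104853015 [ 0.6254779   0.41882975 -1.08876025]
tcp in counter [[-0.14643409  0.17109389]]
```

View pics/w2.png

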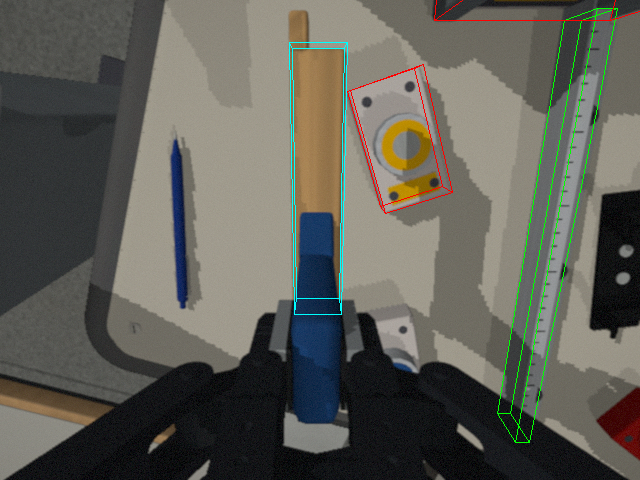

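The stick sits as modelled in the hand, with its nose at (318,48). The sample and fence overlays agree with the picture. Next I lower the stick and push sideways.

>>> play_rows(plan=[[[0,0,0,0.033,0,0,0],[0,0,0,0.033,0,0,0],[0,0,0,0.03,0,0,0],[0,0,0,0.012,0,0,0],[0,0,0,0,0,0,0]]])

```text
time: 6.52
tool_pos: [0.4158, 0.1393, 0.0599]
orientation: [[-0.304, 0.953, -0.002], [0.953, 0.304, -0.001], [-0.0, -0.002, -1.0]]
wrist_force: [0.7, 0.1, -0.6]
width: 0.181
grasp_force: 64.0
```

>>> play_rows(plan=[[[0,0,0.008,0,0,0,0],[0,0,0.008,0,0,0,0],[0,0,0.008,0,0,0,0],[0,0,0.008,0,0,0,0],[0,0,0.008,0,0,0,0]]])

```text
time: 6.93
tool_pos: [0.4547, 0.1519, 0.062]
orientation: [[-0.305, 0.952, 0.0], [0.952, 0.305, -0.0], [-0.0, 0.0, -1.0]]
wrist_force: [-0.8, 0.1, -0.9]
width: 0.178
grasp_force: 64.1
```

>>> play_rows(plan=[[[0,0,0.008,0,0,0,0],[0,0,0.008,0,0,0,0],[0,0,0.008,0,0,0,0],[0,0,0.008,0,0,0,0],[0,0,0.008,0,0,0,0]]])

```text
time: 7.35
tool_pos: [0.4927, 0.164, 0.0619]
orientation: [[-0.305, 0.952, -0.0], [0.952, 0.305, -0.0], [-0.0, -0.0, -1.0]]
wrist_force: [-2.3, -0.6, -1.3]
width: 0.179
grasp_force: 64.1
```

>>> play_rows(plan=[[[0,0,0.008,0,0,0,0],[0,0,0.006,0,0,0,0],[0,0,0.004,0,0,0,0],[0,0,0.004,0,0,0,0],[0,0,0,0,0,0,0]]])

```text
time: 7.77
tool_pos: [0.5133, 0.171, 0.0622]
orientation: [[-0.305, 0.952, 0.001], [0.952, 0.305, 0.0], [-0.0, 0.001, -1.0]]
wrist_force: [-0.1, -0.2, -2.0]
width: 0.179
grasp_force: 64.0
```

```bash
python3 - <<'E'
from h import *
f,s=snap('w3')
P=np.load('poses.npz');p=P['p'];print('tcp in counter',local(p,s['tool_pos'][None,:2]))
cv2.imwrite('pics/w3.png',f['img'][:,:,::-1])
E
```

```text
t 7.7667 tcp [0.5133 0.171  0.0622] xyaw 1.8805839813056078 w 0.1785445953776808 [-0.13163441 -0.22893267 -1.95939158]
tcp in counter [[-0.14713013  0.06769083]]
```

View pics/w3.png

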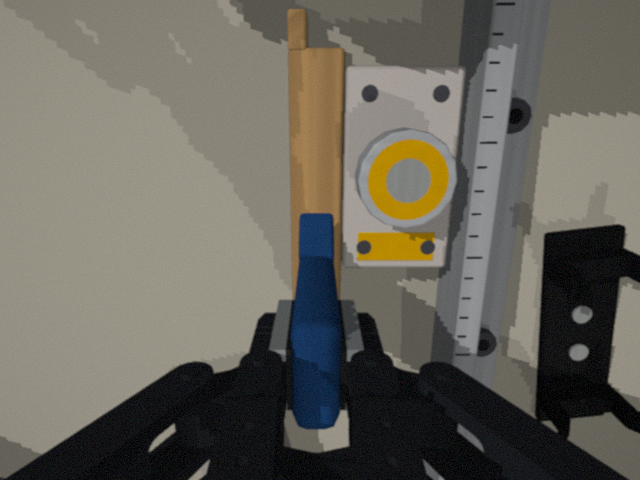

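The carrier lies along the stick, about 5 mm short of the fence, and the edges are parallel. I'll push it in gently.

>>> play_rows(plan=[[[0,0,0.003,0,0,0,0],[0,0,0.003,0,0,0,0],[0,0,0,0,0,0,0]]])

```text
time: 8.07
tool_pos: [0.5176, 0.1723, 0.0621]
orientation: [[-0.305, 0.952, -0.003], [0.952, 0.305, -0.001], [-0.0, -0.003, -1.0]]
wrist_force: [-5.0, -3.2, 0.7]
width: 0.18
grasp_force: 64.4
```

>>> play_rows(plan=[[[0,0,0.002,0,0,0,0],[0,0,0.001,0,0,0,0],[0,0,0,0,0,0,0]]])

```text
time: 8.32
tool_pos: [0.5183, 0.1724, 0.0618]
orientation: [[-0.305, 0.952, -0.007], [0.952, 0.305, -0.002], [-0.0, -0.008, -1.0]]
wrist_force: [-16.0, -7.4, 7.8]
width: 0.175
grasp_force: 65.3
```

>>> play_rows(plan=[[[0,0,0,0,0,0,0],[0,0,0,0,0,0,0],[0,0,-0.004,0,0,0,0],[0,0,-0.012,-0.003,0,0,0],[0,0,0,0,0,0,0]]])

```text
time: 8.73
tool_pos: [0.5049, 0.1683, 0.0656]
orientation: [[-0.305, 0.952, -0.001], [0.952, 0.305, -0.0], [0.0, -0.001, -1.0]]
wrist_force: [-1.1, -0.3, -1.3]
width: 0.178
grasp_force: 64.0
```

```bash
python3 - <<'E'
from h import *
f=dict(np.load('w3.npz'));p=np.load('poses.npz')['p']
for a,z in(((344,267),.024),((445,266),.024),((347,68),.024),((465,67),.024),((409,180),.04),((344,48),.02),((290,10),.02),((288,50),.02)): print(a,np.round(local(p,back(f,a,z))*1000,1))
from bench import get_state
s=get_state();print(local(p,s['tool_pos'][None,:2]),s['tool_pos'],np.arctan2(s['orientation'][1][0],s['orientation'][0][0]),s['wrist_force'])
E
```

```text
(344, 267) [[-139.5   55.3]]
(445, 266) [[-139.     6.9]]
(347, 68) [[-51.3  55.9]]
(465, 67) [[-51.    7.2]]
(409, 180) [[-95.   30.7]]
(344, 48) [[-43.3  57. ]]
(290, 10) [[-29.2  79.2]]
(288, 50) [[-44.   80.3]]
[[-0.1470369   0.07655416]] [0.50486961 0.16833392 0.065626  ] 1.88059109397499 [-1.10037595 -0.2654076  -1.26382236]
```

>>> play_rows(plan=[[[0,0,0,-0.033,0,0,0],[0,0,0,-0.032,0,0,0],[0,-0.03,0.006,0,0,0,0],[0,-0.035,0.008,0,0,0,0],[0,-0.035,0.008,0,0,0,0]]])

```text
time: 9.15
tool_pos: [0.5586, 0.0795, 0.1311]
orientation: [[-0.306, 0.952, 0.002], [0.952, 0.306, 0.0], [-0.0, 0.002, -1.0]]
wrist_force: [0.3, 0.6, -0.5]
width: 0.183
grasp_force: 64.1
```

>>> play_rows(plan=[[[0,-0.025,0.0055,0,0,0,0],[0,0,0,0,0,0,0],[0,0,0,0.03,0,0,0],[0,0,0,0.025,0,0,0],[0,0,0,0.014,0,0,0]]])

```text
time: 9.57
tool_pos: [0.5699, 0.058, 0.0591]
orientation: [[-0.305, 0.952, -0.002], [0.952, 0.305, -0.0], [0.0, -0.001, -1.0]]
wrist_force: [-0.4, 0.2, -2.2]
width: 0.185
grasp_force: 64.0
```

>>> play_rows(plan=[[[0,0,0,0,0,0,0]]])

```text
time: 9.65
tool_pos: [0.5701, 0.058, 0.0591]
orientation: [[-0.305, 0.952, -0.002], [0.952, 0.305, -0.0], [0.0, -0.002, -1.0]]
wrist_force: [0.6, 0.8, -1.7]
width: 0.178
grasp_force: 64.8
```

```bash
python3 - <<'E'
from h import *
f,s=snap('w4')
p=np.load('poses.npz')['p'];print('tcp in counter',local(p,s['tool_pos'][None,:2]))
cv2.imwrite('pics/w4.png',f['img'][:,:,::-1])
E
```

```text
t 9.65 tcp [0.5701 0.058  0.0591] xyaw 1.8805132649799314 w 0.17784717872859943 [ 0.55635539  0.76535117 -1.65959878]
tcp in counter [[-0.27197823  0.04815125]]
```

View pics/w4.png

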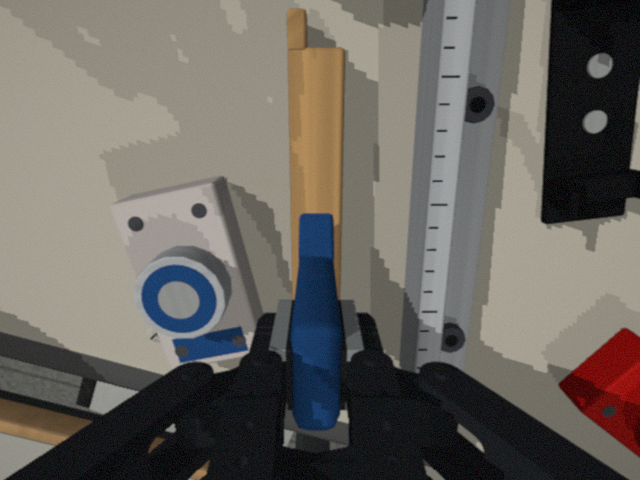

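The lane is clear. The blank at (183,270) is well left of the bar, and the nose is at (316,48). Next I close up to the carrier's rear.

>>> play_rows(plan=[[[0,0.01,0,-0.002,0,0,0],[0,0.01,0,0,0,0,0],[0,0.004,0.0015,0,0,0,0],[0,0.002,0.001,0,0,0,0],[0,0,0,0,0,0,0]]])

```text
time: 10.12
tool_pos: [0.5637, 0.0845, 0.0633]
orientation: [[-0.307, 0.952, -0.002], [0.952, 0.307, -0.0], [0.0, -0.002, -1.0]]
wrist_force: [-5.6, -0.7, -1.5]
width: 0.179
grasp_force: 65.0
```

>>> play_rows(plan=[[[0,0.005,0,0,0,0,0],[0,0.006,0,0,0,0,0],[0,0.007,0,0,0,0,0],[0,0.007,0,0,0,0,0]]])

```text
time: 10.45
tool_pos: [0.5563, 0.1067, 0.0635]
orientation: [[-0.305, 0.952, -0.001], [0.952, 0.305, -0.002], [-0.001, -0.002, -1.0]]
wrist_force: [-4.8, -8.7, 1.6]
width: 0.177
grasp_force: 65.5
```

```bash
python3 - <<'E'
from h import *
f,s=snap('w5')
p=np.load('poses.npz')['p'];print('tcp in counter',local(p,s['tool_pos'][None,:2]))
a=f['img'][0:300,180:580,::-1]
cv2.imwrite('pics/w5.png',cv2.resize(a,None,fx=1.5,fy=1.5))
E
```

```text
t 10.45 tcp [0.5563 0.1067 0.0635] xyaw 1.8810067031882518 w 0.1771226152941415 [-4.79490612 -8.67852314  1.62467937]
tcp in counter [[-0.2214248   0.04635331]]
```

View pics/w5.png

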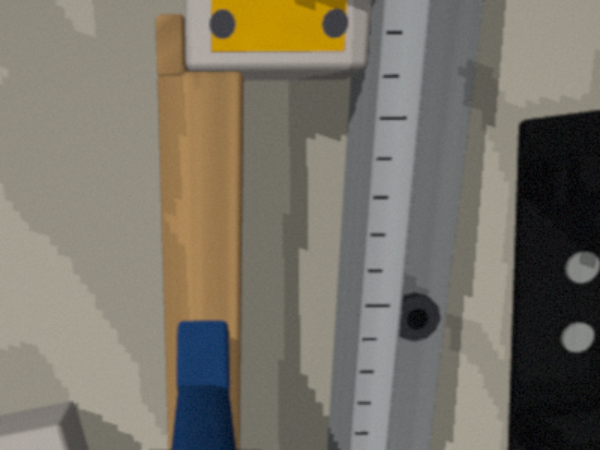

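The carrier's rear corner sits in the notch, seen at crop (187,68). I'll feed it along.

>>> play_rows(plan=[[[0,0.008,0,0,0,0,0],[0,0.01,0,0,0,0,0],[0,0.01,0,0,0,0,0],[0,0.01,0,0,0,0,0],[0,0.01,0,0,0,0,0]]])

```text
time: 10.92
tool_pos: [0.5415, 0.1525, 0.0635]
orientation: [[-0.305, 0.952, -0.002], [0.952, 0.305, -0.002], [-0.002, -0.002, -1.0]]
wrist_force: [-4.4, -10.3, 3.3]
width: 0.179
grasp_force: 65.7
```

>>> play_rows(plan=[[[0,0.01,0,0,0,0,0],[0,0.01,0,0,0,0,0],[0,0.01,0,0,0,0,0],[0,0.01,0,0,0,0,0],[0,0.01,0,0,0,0,0]]])

```text
time: 11.33
tool_pos: [0.5263, 0.1999, 0.0635]
orientation: [[-0.305, 0.952, -0.002], [0.952, 0.305, -0.003], [-0.002, -0.003, -1.0]]
wrist_force: [-4.9, -10.4, 4.0]
width: 0.178
grasp_force: 65.9
```

>>> play_rows(plan=[[[0,0.01,0,0,0,0,0],[0,0.01,0,0,0,0,0],[0,0.01,0,0,0,0,0],[0,0.01,0,0,0,0,0],[0,0.01,0,0,0,0,0]]])

```text
time: 11.75
tool_pos: [0.5108, 0.2475, 0.0634]
orientation: [[-0.306, 0.952, -0.002], [0.952, 0.306, -0.003], [-0.002, -0.003, -1.0]]
wrist_force: [-5.3, -11.8, 4.5]
width: 0.18
grasp_force: 66.1
```

>>> play_rows(plan=[[[0,0.007,0,0,0,0,0],[0,0.005,0,0,0,0,0],[0,0.004,0,0,0,0,0],[0,0.003,0,0,0,0,0]]])

```text
time: 12.08
tool_pos: [0.505, 0.2656, 0.0634]
orientation: [[-0.306, 0.952, -0.002], [0.952, 0.306, -0.003], [-0.002, -0.003, -1.0]]
wrist_force: [-5.3, -12.2, 4.6]
width: 0.178
grasp_force: 66.2
```

>>> play_rows(plan=[[[0,0.003,0,0,0,0,0],[0,0.003,0,0,0,0,0],[0,0.002,0,0,0,0,0]]])

```text
time: 12.33
tool_pos: [0.5026, 0.2731, 0.0634]
orientation: [[-0.306, 0.952, -0.002], [0.952, 0.306, -0.003], [-0.002, -0.003, -1.0]]
wrist_force: [-5.8, -12.2, 5.6]
width: 0.18
grasp_force: 66.2
```

>>> play_rows(plan=[[[0,0.002,0,0,0,0,0],[0,0.002,0,0,0,0,0]]])

```text
time: 12.5
tool_pos: [0.5014, 0.2766, 0.0634]
orientation: [[-0.306, 0.952, -0.002], [0.952, 0.306, -0.003], [-0.002, -0.003, -1.0]]
wrist_force: [-5.1, -12.0, 6.0]
width: 0.182
grasp_force: 66.2
```

>>> play_rows(plan=[[[0,0.002,0,0,0,0,0],[0,0.002,0,0,0,0,0]]])

```text
time: 12.67
tool_pos: [0.5016, 0.2778, 0.0639]
orientation: [[-0.304, 0.953, -0.0], [0.953, 0.304, -0.006], [-0.006, -0.002, -1.0]]
wrist_force: [3.6, -36.9, 19.5]
width: 0.175
grasp_force: 69.2
```

>>> play_rows(plan=[[[0,0.002,0,0,0,0,0],[0,0.001,0,0,0,0,0]]])

```text
time: 12.83
tool_pos: [0.5017, 0.2783, 0.0642]
orientation: [[-0.302, 0.953, 0.001], [0.953, 0.302, -0.009], [-0.009, -0.002, -1.0]]
wrist_force: [4.0, -45.3, 23.3]
width: 0.181
grasp_force: 71.3
```

Force rose to 45 N at tcp x = -41 mm, where I expected the end stop, so the carrier is home. I'll hold, take off the side pressure and draw the stick out.

>>> play_rows(plan=[[[0,0,0,0,0,0,0],[0,0,0,0,0,0,0],[0,-0.002,0,0,0,0,0],[0,-0.0015,-0.002,0,0,0,0],[0,0,0,0,0,0,0]]])

```text
time: 13.25
tool_pos: [0.5002, 0.2776, 0.0638]
orientation: [[-0.303, 0.953, 0.001], [0.953, 0.303, -0.004], [-0.004, -0.0, -1.0]]
wrist_force: [2.1, -20.4, 8.5]
width: 0.178
grasp_force: 66.3
```

>>> play_rows(plan=[[[0,-0.001,-0.001,0,0,0,0],[0,0,0,0,0,0,0]]])

```text
time: 13.42
tool_pos: [0.4998, 0.2775, 0.0638]
orientation: [[-0.304, 0.953, 0.002], [0.953, 0.304, -0.002], [-0.003, 0.001, -1.0]]
wrist_force: [3.9, -13.4, 3.4]
width: 0.18
grasp_force: 65.5
```

>>> play_rows(plan=[[[0,-0.005,0,0,0,0,0],[0,-0.01,0,0,0,0,0],[0,-0.015,0,0,0,0,0],[0,-0.015,0,0,0,0,0],[0,-0.02,0,0,0,0,0]]])

```text
time: 13.83
tool_pos: [0.5188, 0.2175, 0.0635]
orientation: [[-0.306, 0.952, 0.0], [0.952, 0.306, 0.001], [0.001, 0.001, -1.0]]
wrist_force: [-0.0, -0.0, -1.5]
width: 0.176
grasp_force: 64.8
```

>>> play_rows(plan=[[[0,-0.02,0,0,0,0,0],[0,-0.02,0,0,0,0,0],[0,-0.02,0,0,0,0,0],[0,-0.01,0,0,0,0,0],[0,0,0,0,0,0,0]]])

```text
time: 14.25
tool_pos: [0.5409, 0.1484, 0.0635]
orientation: [[-0.302, 0.953, 0.001], [0.953, 0.302, -0.001], [-0.001, 0.0, -1.0]]
wrist_force: [0.3, -1.0, -1.1]
width: 0.18
grasp_force: 64.8
```

```bash
python3 - <<'E'
from h import *
from bench import grab_frame
f,s=snap('w6')
P=np.load('poses.npz');p=P['p'];print('tcp in counter',local(p,s['tool_pos'][None,:2]))
S=grab_frame('scene')['img'][200:310,160:300,::-1]; S=cv2.resize(S,(420,330),interpolation=cv2.INTER_CUBIC)
a=cv2.resize(f['img'][:,:,::-1],(380,330))
cv2.imwrite('pics/w6.png',np.hstack([a,S]))
R=P['R'];print('R',R,place(R,[[-.05-.0,0,0]]))
E
```

```text
t 14.25 tcp [0.5409 0.1484 0.0635] xyaw 1.877801986031898 w 0.1800182939563637 [ 0.29105932 -0.98848583 -1.10152892]
tcp in counter [[-0.1770527   0.04837623]]
R [0.66430675 0.17912553 2.00774703] [[0.68546568 0.13382322 0.        ]]
```

View pics/w6.png

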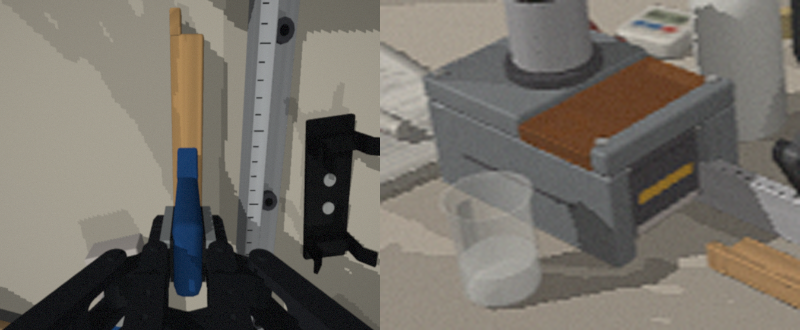

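The flap hangs shut: the dark plate with its yellow stripe is visible in the mouth at (668,185) in the right panel. The stick is clear of it. I'll carry it back to the rest.

>>> play_rows(plan=[[[0,0,0,-0.02,0,0,0],[0,0,0,-0.035,0,0,0],[0,0,0,-0.035,0,0,0],[0,0,0,-0.025,0,0,0],[0,-0.0123,0.0268,0,0,0,0]]])

```text
time: 14.77
tool_pos: [0.5679, 0.1506, 0.1837]
orientation: [[-0.309, 0.951, 0.004], [0.951, 0.309, 0.003], [0.002, 0.004, -1.0]]
wrist_force: [0.4, 2.0, -0.2]
width: 0.182
grasp_force: 64.9
```

>>> play_rows(plan=[[[0,-0.0123,0.0268,0,0,0,0],[0,-0.0123,0.0268,0,0,0,0],[0,-0.0123,0.0268,0,0,0,0],[0,-0.0123,0.0269,0,0,0,0],[0,0,0,0,0,0,-4]]])

```text
time: 15.18
tool_pos: [0.69, 0.1336, 0.1774]
orientation: [[-0.37, 0.929, 0.002], [0.929, 0.37, -0.0], [-0.001, 0.002, -1.0]]
wrist_force: [-0.8, -0.4, -2.4]
width: 0.179
grasp_force: 64.8
```

>>> play_rows(plan=[[[0,0,0,0,0,0,-4.1],[0,0,0,0,0,0,0],[0,0,0,0,0,0,0],[0,0,0,0,0,0,0]]])

```text
time: 15.52
tool_pos: [0.6862, 0.134, 0.1784]
orientation: [[-0.435, 0.901, -0.0], [0.901, 0.435, 0.0], [0.0, 0.0, -1.0]]
wrist_force: [-0.2, -0.7, -1.4]
width: 0.179
grasp_force: 64.8
```

```bash
python3 - <<'E'
from h import *
from bench import get_state
s=get_state();o=s['orientation'];d=np.array([.6874,.1303,.0765])-s['tool_pos']
print(s['tool_pos'],o,np.degrees(2.0197-np.arctan2(o[1][0],o[0][0])),'tool delta',np.array(o).T@d,s['wrist_force'])
E
```

```text
[0.68617692 0.13402865 0.17841496] [[-4.34816483e-01  9.00519073e-01 -1.58385094e-04]
 [ 9.00518990e-01  4.34816511e-01  3.88606259e-04]
 [ 4.18815802e-04  2.63436216e-05 -9.99999912e-01]] -0.05333350331254504 tool delta [-0.00393222 -0.00052255  0.1019133 ] [-0.16184877 -0.69137075 -1.36749805]
```

>>> play_rows(plan=[[[0,-0.004,-0.0005,0.02,0,0,0],[0,0,0,0.03,0,0,0],[0,0,0,0.02,0,0,0],[0,0,0,0.01,0,0,0],[0,0,0,0,0,0,0]]])

```text
time: 15.93
tool_pos: [0.6868, 0.1296, 0.0965]
orientation: [[-0.435, 0.9, -0.003], [0.9, 0.435, -0.0], [0.001, -0.003, -1.0]]
wrist_force: [0.0, -0.2, -1.0]
width: 0.18
grasp_force: 64.8
```

>>> play_rows(plan=[[[0,0,0,0.008,0,0,0],[0,0,0,0.007,0,0,0],[0,0,0,0.005,0,0,0],[0,0,0,0,0,0,0],[0,0,0,0,0,0,0]]])

```text
time: 16.35
tool_pos: [0.6879, 0.1293, 0.0785]
orientation: [[-0.436, 0.9, 0.0], [0.9, 0.436, -0.0], [-0.0, 0.0, -1.0]]
wrist_force: [-0.3, 0.6, -0.6]
width: 0.182
grasp_force: 64.8
```

>>> play_rows(plan=[[[0,0,0,0.0015,0,0,0],[0,0,0,0.001,0,0,0],[0,0,0,0,0,0,0]]])

```text
time: 16.6
tool_pos: [0.6878, 0.1293, 0.0758]
orientation: [[-0.436, 0.9, -0.0], [0.9, 0.436, 0.0], [0.0, -0.0, -1.0]]
wrist_force: [-0.2, -0.2, -1.2]
width: 0.178
grasp_force: 64.8
```

>>> play_rows(plan=[[[0.3,0,0,0,0,0,0],[0.6,0,0,0,0,0,0],[1,0,0,0,0,0,0],[1,0,0,0,0,0,0],[1,0,0,0,0,0,0]]])

```text
time: 17.02
tool_pos: [0.6878, 0.1293, 0.0759]
orientation: [[-0.436, 0.9, 0.0], [0.9, 0.436, 0.0], [0.0, 0.0, -1.0]]
wrist_force: [1.0, -0.7, 0.5]
width: 0.854
grasp_force: 0.0
```

>>> play_rows(plan=[[[1,0,0,0,0,0,0],[1,0,0,0,0,0,0],[1,0,0,0,0,0,0],[1,0,0,-0.01,0,0,0],[1,0,0,-0.03,0,0,0]]])

```text
time: 17.43
tool_pos: [0.6861, 0.129, 0.1132]
orientation: [[-0.436, 0.9, -0.006], [0.9, 0.436, -0.001], [0.002, -0.006, -1.0]]
wrist_force: [0.2, 0.6, -0.4]
width: 1.001
grasp_force: 0.0
```

>>> play_rows(plan=[[[1,0,0,-0.035,0,0,0],[1,0,0,-0.035,0,0,0],[1,0,0,-0.035,0,0,0],[1,0,0,-0.035,0,0,0],[1,0,0,-0.03,0,0,0]]])

```text
time: 17.85
tool_pos: [0.6876, 0.1292, 0.2895]
orientation: [[-0.436, 0.9, 0.002], [0.9, 0.436, 0.0], [-0.001, 0.002, -1.0]]
wrist_force: [-0.7, -0.4, -0.2]
width: 1.001
grasp_force: 0.0
```

>>> play_rows(plan=[[[1,0.03,-0.012,0,0,0,0],[1,0.03,-0.012,0,0,0,0],[1,0.024,-0.012,0,0,0,0],[1,0,0,0,0,0,0],[1,0,0,0,0,0,0]]])

```text
time: 18.27
tool_pos: [0.6181, 0.1903, 0.2872]
orientation: [[-0.438, 0.899, 0.001], [0.899, 0.438, 0.001], [0.0, 0.001, -1.0]]
wrist_force: [0.9, -0.3, 0.2]
width: 0.998
grasp_force: 0.0
```

```bash
python3 - <<'E'
from h import *
from bench import masks_of,grab_frame
f,s=snap('w7');w1=dict(np.load('w1.npz'));P=np.load('poses.npz');m=lambda *b:np.array(box(*b))/1000
for t in('push_stick','sample_carrier','blank_carrier','stick_rest'):
    for k in masks_of(t,'wrist')[:2]: print(t,round(k['confidence'],2),np.round(k['rect'],1))
# compare to expected stick bar geometry: orange mask main axis in both pictures, projected to z=.034
for n,F in(('before',w1),('now',f)):
    h=cv2.cvtColor(F['img'],cv2.COLOR_RGB2HSV); k=((h[...,0]>10)&(h[...,0]<20)&(h[...,1]>90)&(h[...,2]>90)).astype(np.uint8)
    q=proj(F,place(P['r'],m(-80,80,-30,30,30,34)));x0,y0=q.min(0).astype(int);x1,y1=q.max(0).astype(int)
    ys,xs=np.nonzero(k[y0:y1,x0:x1]); X=np.array([back(F,(a+x0,b+y0),.034) for a,b in zip(xs,ys)])
    l=local(P['R'],X)*1000; v=np.polyfit(l[:,0],l[:,1],1); print(n,len(l),'x',np.percentile(l[:,0],[1,99]),'y',np.percentile(l[:,1],[2,50,98]),'slope',v)
    b=((h[...,0]>100)&(h[...,0]<125)&(h[...,1]>110)).astype(np.uint8)
    q=proj(F,place(P['r'],m(-75,-25,-14,14,30,111)));x0,y0=q.min(0).astype(int);x1,y1=q.max(0).astype(int)
    ys,xs=np.nonzero(b[y0:y1,x0:x1]); print('handle px resid',np.mean(xs)+x0-q[:,0].mean(),np.mean(ys)+y0-q[:,1].mean(),len(xs))
E
```

```text
t 18.2667 tcp [0.6181 0.1903 0.2872] xyaw 2.0238789443711154 w 0.9976980072378299 [ 0.93811285 -0.28286012  0.19552168]
push_stick 0.74 [351.  246.7  27.7 169.2]
sample_carrier 0.68 [380.8 360.5  80.5  82.8]
blank_carrier 0.98 [169.8 268.9  64.7  80.6]
blank_carrier 0.7 [264.6 174.8 143.9 347.4]
stick_rest 0.75 [352.9 213.7  57.7 108.4]
before 1834 x [-67.97370851  63.22166531] y [-10.0836633    3.41979025  12.85489175] slope [-0.03435125  2.9920492 ]
handle px resid 0.2726775016136571 -1.3043039435707442 1200
now 1978 x [-71.05014852  61.01930285] y [-9.41225508  4.05852391 13.41417598] slope [-0.01953782  3.38704474]
handle px resid 0.2694139982421575 -0.16134384002731395 1340
```

The stick is back within about 3 mm of where it first lay, let go and clear of the gripper. I'm handing in the job.

```bash
python3 -c "
from bench import finish_job
print(finish_job())"
```

```text
the job is handed in; nothing more can be done
None
```

I slid the yellow-disc carrier to the fence and fed it in to the end stop. The flap hangs shut, the stick is back in its rest, and I handed the job in at about 18 s; I couldn't see the carrier inside the shield, so "home" rests on the 45 N contact at the expected depth, and the hand-in returned no verdict.

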